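Water test: seat the probe, hold the dial on its third click

TASK

Take the blue-capped probe stick out of its grey stand on the tray, push it straight down into the water tester's vial until its blue collar sits on the vial's rim, and let go of it. Only then press the orange bar of the tester's spring-return dial down past its first two clicks to the third one (the green mark, short of the red), and finish while your fingers are still holding it there against the spring. Leave the other things on the tray as they are.

Things in the scene. Friction and masses are not known exactly. Their poses are not given: they have to be found in the camera images.
- rod_grip (a point): Probe stick, 122 mm long, 30 g, upright in a grey stand (44 x 44 x 50 mm, hole 42 mm deep) fixed on the tray. This point: centre of the grip on its round blue cap, 18 mm across, 15 mm below the top, 22 mm above the underside of the blue collar (28 mm across, 4 mm thick) under the cap. White shaft below: 8 mm thick, 85 mm long. z runs up the stick. Grasp from above.
- rod_tip (a point): Lower end of the probe stick's white shaft, 107 mm below the cap point, z up along the stick.
- vial_mouth (a point): Centre of the yellow-edged top rim of the clear upright vial fixed to the tester, 108 mm above the counter; axes as the tester's. Bore 13 mm, flaring to 22 mm in the top 12 mm; rim 26 mm outside. 70 to 74 mm down is a snug rubber plug that slides down stiffly (4 to 6 N) and stays: the shaft must push it until the collar meets the rim, tip 85 mm below the rim.
- tester: Water tester fixed on the counter, z up, front (vial, dial) facing its own -x; origin on the counter. White housing: x 0 to 90 mm, y -70 to 70 mm, 95 mm high; grey base plate reaches x -75 mm. The vial stands at x -38, y +35 mm; the dial's lever sticks out past its -y side.
- dial_axis (a point): Centre line of the dial: the dial turns about the tester's x axis through this point (75 mm above the counter; tester x -20, y -30 mm).
- dial_bar (a point): Centre of the orange bar on the dial's lever: 16 mm thick, 60 mm long along the tester's x, 80 mm from the axis towards the tester's -y; moves with the dial. Press its top with closed fingers. The lever points 0.35 - q rad above level at dial value q: bar 102 mm above the counter at rest, 39 mm at the third click. Marks on a wire beside it: black (rest), white, white, green, red (end).
- dial (a joint): Dial angle in rad: 0 at rest (lever up), growing as the bar is pressed down; clicks at 0.27, 0.54 and 0.81 (green), end of travel at 1.08 (red). A spring always drives it back to 0; pushing the bar down takes about 1 to 8 N (about 7 N at the third click), rising and falling at each click.
- tumbler0: One of three upturned clear glass tumblers on the tray, 66 mm across at the foot and 72 mm high, origin at the centre of its underside. To be left alone.
- tumbler1: One of three upturned clear glass tumblers on the tray, 66 mm across at the foot and 72 mm high, origin at the centre of its underside. To be left alone.
- tumbler2: One of three upturned clear glass tumblers on the tray, 66 mm across at the foot and 72 mm high, origin at the centre of its underside. To be left alone.
- jigger: Stainless steel double cone jigger on the tray, 42 mm across, 66 mm high, origin at the centre of its underside. To be left alone.
- bowl: Grey ceramic bowl on the tray, 100 mm across, 45 mm high, origin at the centre of its underside. To be left alone.
- spice_jar: Clear spice jar with black flip-top lid on the tray, 43 mm across, 76 mm high, origin at the centre of its underside. To be left alone.
- clip: Small chrome spring clip lying on the tray, 36 x 26 mm, 14 mm high, origin at the centre of its underside. To be left alone.
There are look-alikes about, which are no part of the job. Leave any brown or pink look-alike of the part that bears rod_grip alone.

How it is judged:
On the way, in this order (a step that is already met when the one before it is completed fails the run):
1. the probe stick is fully down in the vial, its collar on the rim, and released (z of rod_tip in the frame of vial_mouth below -0.081 m and horizontal distance between rod_tip and vial_mouth below 0.006 m and angle between rod_tip's own z axis and vertical below 0.08 rad and contact force between the fingers and rod below 0.1 N), for 0.2 s.
2. the fingers press the dial onto its third click (value of joint dial between 0.73 and 0.89 rad and contact force between the fingers and dial above 1.5 N), for 0.4 s.
At the end, for the whole second after the job is handed in: The probe stick is in the vial with its tip at least 81 mm below the rim, within 6 mm of the vial's axis, upright within 0.08 rad, and not touched by the fingers; the dial stands still between 0.73 and 0.89 rad (third click 0.81), held there by the fingers with more than 1.5 N (all of step 1 and all of step 2 and velocity of joint dial between -0.1 and 0.1 rad/s); the arm keeps its last pose, push and grip.
It fails at once if the dial is pressed (beyond 0.2 rad) before the probe stick is down in the vial (value of joint dial above 0.2 rad and (not (z of rod_tip in the frame of vial_mouth below -0.081 m) or not (horizontal distance between rod_tip and vial_mouth below 0.006 m))).
It fails at once if the dial is driven past the third click to the red (beyond 0.97 rad) (value of joint dial above 0.97 rad).
It fails at once if another thing on the tray is moved by more than 20 mm (distance of any of tumbler0, tumbler1, tumbler2, jigger, bowl, spice_jar, clip from where it was at the start of the episode above 0.02 m).
It fails at once if a tumbler, the jigger, the bowl or the spice jar is tipped by more than 0.35 rad (angle between any of tumbler0, tumbler1, tumbler2, jigger, bowl, spice_jar's own z axis and vertical above 0.35 rad).
It also fails if it takes over 54 s, if anything falls off the work surface, if the arm or the gripper's body presses on something with over 40 N, if the wrist force passes 120 N, or if a joint passes its speed limit or range.

ROBOT

A 6-joint arm with a two-finger parallel gripper is mounted at the origin on the work surface. World frame = base frame: x ahead of the robot, y to its left, z up, the work surface at z = 0. Lengths are in m, angles in rad, forces in N, time in s.
With the tool pointing down it reaches from about 0.3 to 0.85 m from the base axis. Payload 4.2 kg.
Tool frame: the origin (TCP) lies midway between the tips of the shut fingers; the grasp point (between the pads) lies 19 mm behind it (arm.grasp_offset is the distance from the TCP to the grasp point, in m); z points along the fingers, y is the direction in which the jaws open and shut (so a half turn about z gives the same grasp; the last joint's range is limited). The gripper opens to 91 mm and grips with 3 to 60 N. Pads are 32 mm wide; open, the fingers measure 118 mm over their backs; the gripper's body (76 mm by 178 mm) begins 60 mm behind the grasp point.
Start: joints at [1.1, 0.32, 1.565, -0, 1.257, -0.02], TCP at [0.251, 0.518, 0.214] pointing down, gripper open.
Joint ranges: [-3.11, 3.11], [-0.84, 2.01], [0.21, 2.61], [-1.34, 4.49], [0.05, 2.63], [-2.56, 2.56]. Speed limits (rad/s): [2.57, 2.57, 3.14, 3.14, 3.14, 3.14].

INTERFACE

Orientations are given as [roll, pitch, yaw] about the fixed x, y, z axes, in that order (R = Rz(yaw) Ry(pitch) Rx(roll)).
In Python, from bench import arm gives the robot as it stands. The module is installed in compiled form; this text tells all that it offers.
- The arm moves only by the tool move_arm, never from a script. Its argument "series" is a list of rows, each a list of 4 numbers: the shift along the tool's x, y, z in units of 50 mm (1.0 is 50 mm), then the turn about the tool's z in units of 6 degrees (1.0 is 6 degrees). A call has 1 to 20 rows; each row is the pose to reach, as a shift and turn from the pose commanded when the call began, along the tool's axes at that moment; what a row does not reach only later rows make up. A row lasts 1/10 s, in which the tool goes at most 50 mm and 8.59 degrees, less where a joint would pass 70% of its speed; a pose out of reach is approached as far as the arm can. A call with a gripper value outside its range is refused whole. "fingers" is the finger opening in mm, from 0 to 91.2, set as the call begins (left out, the last holds). The fingers move at their own pace and stop on an object; "newtons" is the grip in N (left out, the last holds). Time passes only in rows, so rows that repeat a pose let the fingers close. It gives the time, the measured TCP pose, the force and the opening at its end, in the units of the state.
- arm.sense(): the state, without advancing time (a new reading comes with each control period).
- arm.capture(name): name is "side" or "top"; returns a dict with "pixels" (420x560x3 uint8, red, green, blue), "fx", "fy", "cx", "cy" (pixels), "pose" (4x4, takes a point from camera to world coordinates). Camera axes: x right, y down, z forward; pixel columns grow to the right and rows downward; lengths in m; the calibration is good to about 2 mm. A picture is of the moment at which its call begins. There is no depth.
- arm.sign_off(): hands the job in, once; it reports no verdict.
The state is a dict: "t": time; "joint_pos": joint angles; "joint_vel": joint speeds; "joint_torque": joint torques, N m; "position": TCP position; "orientation": TCP orientation; "force": force on the tool from outside, world axes, zero at the start; "moment": the same for the moment, N m; "opening": finger opening in m.
Only numpy, scipy, OpenCV 4.12 (cv2) and the standard library are available. Lean on these libraries where they do the work, as an engineer would, in place of code of your own. Each camera call takes 0.05 s, during which the arm holds its last target.

## Working session

There is one attempt and no reset: what is moved stays moved. The work goes in short steps, Python scripts to look and compute and a tool call to move; the robot and the scene stay as the last step left them, time stands still between calls to the robot, and variables do not carry over. Pictures are saved under pics/ and viewed, and the job is handed in when it is done.

Besides the shell and the picture viewer there is one more tool, called after ">>>" by a JSON object that holds its "name" and its "arguments", one argument or row to a line. move_arm: Moves the arm, as the interface text tells. Its arguments: {"type":"object","properties":{"series":{"type":"array","items":{"type":"array","items":{"type":"number"}}},"fingers":{"type":"number"},"newtons":{"type":"number"}},"required":["series"]}

```bash
mkdir -p pics; python3 - <<'E'
from bench import arm
import cv2,numpy as np,pickle
d={}
for n in("side","top"):
    c=arm.capture(n);d[n]=c
    cv2.imwrite(f"pics/{n}0.png",cv2.cvtColor(c["pixels"],cv2.COLOR_RGB2BGR))
    print(n,c["fx"],c["fy"],c["cx"],c["cy"]);print(np.round(c["pose"],4))
pickle.dump(d,open("cap0.pkl","wb"))
s=arm.sense();print(s["t"],s["position"],s["orientation"],s["force"],s["opening"],arm.grasp_offset)
E
```

```text
side 530.2230314797716 530.2230314797716 288.0353669421703 201.44093590390435
[[ 0.9825 -0.0978  0.1586  0.3298]
 [-0.1863 -0.531   0.8267 -1.0493]
 [ 0.0033 -0.8417 -0.5399  0.7357]
 [ 0.      0.      0.      1.    ]]
top 400.4587734973476 400.4587734973476 276.0270805371615 211.1322222556324
[[-0.0185 -0.9968  0.078   0.4367]
 [-0.9998  0.0189  0.0056 -0.0779]
 [-0.007  -0.0779 -0.9969  1.0036]
 [ 0.      0.      0.      1.    ]]
0.1 [0.25032797 0.51716146 0.21323325] [-3.14006033e+00 -6.90463160e-06  2.69080199e+00] [-0.40028514  0.14806037  0.36998128] 0.09142276204126377 0.0188
```

View pics/side0.png

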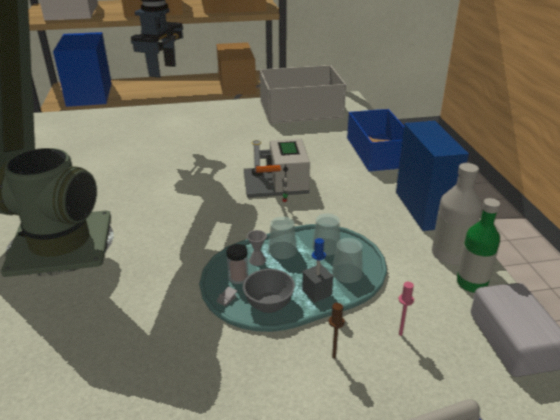

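View pics/top0.png

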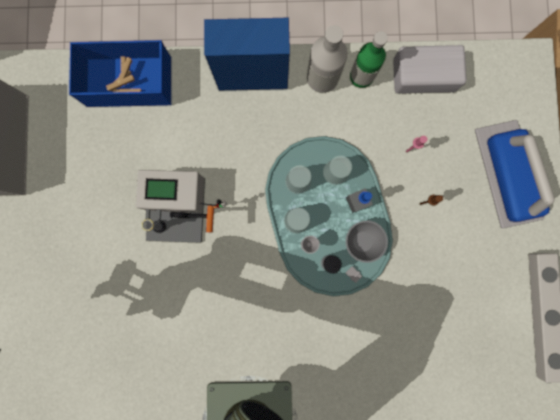

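```bash
python3 - <<'E'
import cv2,numpy as np
t=cv2.imread("pics/top0.png");s=cv2.imread("pics/side0.png")
def cr(im,x,y,w,h,k): return cv2.resize(im[y:y+h,x:x+w],None,fx=k,fy=k,interpolation=cv2.INTER_CUBIC)
cv2.imwrite("pics/c1.png",np.hstack([cr(t,335,160,80,120,5),cr(s,280,220,80,120,5)][:2]))
cv2.imwrite("pics/c2.png",np.hstack([cr(t,130,160,100,100,4),cr(s,235,125,100,100,4)]))
E
```

```text
(no output)
```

View pics/c1.png

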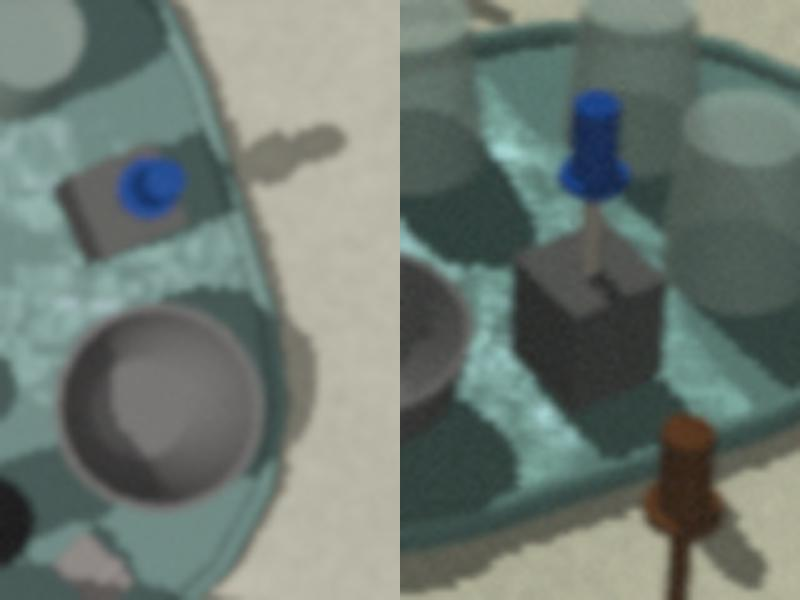

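View pics/c2.png

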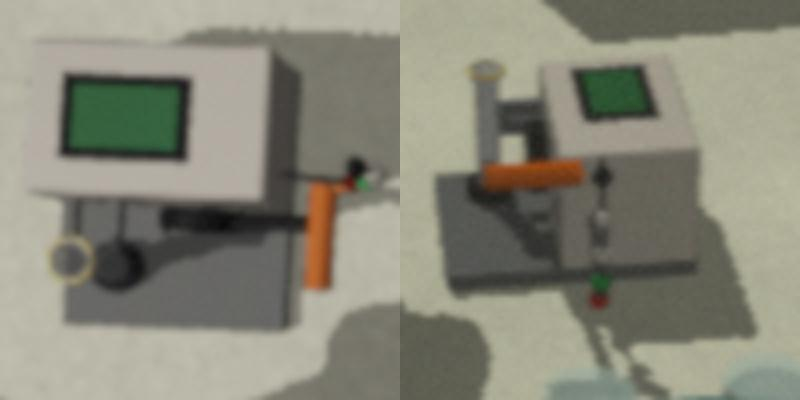

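```bash
cat > h.py <<'E'
import numpy as np,cv2,pickle
def ray(c,u,v):
    d=np.array([(u-c["cx"])/c["fx"],(v-c["cy"])/c["fy"],1.]);R=c["pose"][:3,:3]
    d=R@d;return c["pose"][:3,3],d/np.linalg.norm(d)
def onz(c,u,v,z):
    o,d=ray(c,u,v);return o+d*(z-o[2])/d[2]
def tri(c1,p1,c2,p2):
    o1,d1=ray(c1,*p1);o2,d2=ray(c2,*p2)
    A=np.stack([d1,-d2],1);k=np.linalg.lstsq(A,o2-o1,rcond=None)[0]
    a=o1+k[0]*d1;b=o2+k[1]*d2;return (a+b)/2,np.linalg.norm(a-b)
def proj(c,p):
    q=np.linalg.inv(c["pose"])@np.append(p,1);return np.array([c["fx"]*q[0]/q[2]+c["cx"],c["fy"]*q[1]/q[2]+c["cy"]])
E
python3 - <<'E'
from h import *
d=pickle.load(open("cap0.pkl","rb"));
for n,box in(("top",(345,180,390,215)),("side",(305,230,335,265))):
    im=d[n]["pixels"];hsv=cv2.cvtColor(im,cv2.COLOR_RGB2HSV)
    x0,y0,x1,y1=box
    m=cv2.inRange(hsv,(105,140,60),(125,255,255));sub=m[y0:y1,x0:x1]
    ys,xs=np.nonzero(sub);print(n,"blue",len(xs),xs.min()+x0,xs.max()+x0,ys.min()+y0,ys.max()+y0)
    for y in range(y0,y1):
        r=np.nonzero(m[y,x0:x1])[0]
        if len(r):print(y,r.min()+x0,r.max()+x0,hsv[y,r.min()+x0:r.max()+x0+1,2].tolist())
for n,box in(("top",(140,210,160,240)),("side",(246,130,270,152))):
    im=d[n]["pixels"];hsv=cv2.cvtColor(im,cv2.COLOR_RGB2HSV);x0,y0,x1,y1=box
    m=cv2.inRange(hsv,(15,70,90),(35,255,255))
    ys,xs=np.nonzero(m[y0:y1,x0:x1]);print(n,"rim",len(xs))
    pts=np.stack([xs+x0,ys+y0],1).astype(np.float32)
    if len(pts)>5: print(cv2.fitEllipse(pts),pts.min(0),pts.max(0))
    m=cv2.inRange(hsv,(3,170,80),(15,255,255))
    b=(200,195,222,240) if n=="top" else (250,160,285,178)
    ys,xs=np.nonzero(m[b[1]:b[3],b[0]:b[2]]);pts=np.stack([xs+b[0],ys+b[1]],1).astype(np.float32)
    print(n,"bar",len(pts),pts.mean(0),cv2.minAreaRect(pts),pts.min(0),pts.max(0))
E
```

```text
top blue 114 359 371 192 202
192 363 369 [141, 141, 140, 137, 132, 127, 122]
193 361 370 [135, 138, 136, 139, 144, 146, 146, 145, 141, 130]
194 360 371 [136, 137, 127, 121, 133, 146, 150, 149, 149, 148, 143, 125]
195 360 371 [141, 130, 115, 116, 134, 148, 150, 150, 150, 149, 146, 130]
196 359 371 [139, 139, 125, 111, 116, 134, 147, 151, 151, 151, 150, 145, 129]
197 359 371 [142, 140, 125, 112, 114, 129, 144, 150, 151, 150, 149, 142, 122]
198 359 370 [141, 142, 129, 114, 111, 120, 134, 145, 148, 147, 141, 130]
199 359 369 [134, 144, 137, 120, 110, 108, 117, 129, 135, 135, 128]
200 360 369 [142, 142, 131, 117, 109, 109, 117, 125, 128, 118]
201 361 368 [141, 142, 135, 128, 127, 128, 134, 133]
202 362 367 [138, 142, 142, 141, 138, 133]
side blue 198 312 325 238 259
238 318 320 [126, 125, 122]
239 316 322 [130, 134, 134, 135, 135, 130, 121]
240 315 323 [125, 136, 134, 136, 135, 136, 135, 129, 117]
241 315 323 [118, 130, 136, 138, 135, 140, 137, 130, 117]
242 315 323 [101, 115, 128, 131, 130, 128, 127, 117, 99]
243 315 322 [80, 93, 102, 109, 110, 113, 102, 94]
244 315 322 [76, 83, 86, 91, 
[... 567 characters left out ...]
7, 88, 86, 86, 81, 78, 84, 101, 103]
256 312 325 [121, 129, 124, 112, 97, 87, 84, 85, 80, 80, 77, 78, 84, 79]
257 313 324 [117, 123, 120, 107, 84, 80, 81, 77, 78, 80, 76, 79]
258 314 323 [111, 109, 100, 85, 78, 80, 80, 83, 87, 83]
259 318 319 [84, 87]
top rim 8
((152.19427490234375, 226.39517211914062), (1.1806241273880005, 2.801481008529663), 0.0) [149. 221.] [153. 230.]
top bar 126 [209.72223 217.46031] ((209.88238525390625, 216.97059631347656), (8.48874568939209, 26.678918838500977), 14.03624439239502) [207. 205.] [217. 230.]
side rim 8
((256.125, 143.5), (0.0, 1.0), 0.0) [252. 143.] [259. 144.]
side bar 118 [267.85593 168.27966] ((268.0, 168.0), (6.0, 22.0), 90.0) [257. 165.] [279. 171.]
```

```bash
python3 - <<'E'
from h import *
d=pickle.load(open("cap0.pkl","rb"));T,S=d["top"],d["side"]
for n,box in(("top",(139,214,156,235)),("side",(248,135,266,152))):
    x0,y0,x1,y1=box;im=d[n]["pixels"].astype(int)[y0:y1,x0:x1]
    w=(im[...,0]+im[...,1])/2-im[...,2]
    print(n,x0,y0);print(w.astype(int))
p,e=tri(T,(367.3,196.0),S,(319,240.4));print("captop",p,e)
print("rim z108 top",onz(T,147.6,224.8,.108),"side",onz(S,256.3,142.7,.108))
print(tri(T,(147.6,224.8),S,(256.3,142.7)))
E
```

```text
top 139 214
[[16 16 15 16 15 14 12  6  3  2  2  2  3  4  2  3  3]
 [16 16 16 16 16 15 11  6  3  2  2  3  3  3  3  4  3]
 [16 16 16 16 16 15 11  6  3  3  2  3  4  3  3  3  3]
 [16 16 16 15 16 14 11  8  7  7  3  3  3  3  2  3  3]
 [16 16 15 16 17 17 15 15 19 20 15  9  5  4  3  3  4]
 [16 16 17 17 22 27 27 23 23 25 27 26 15  6  3  3  3]
 [16 17 17 21 28 36 31 19 15 18 26 33 29 17  6  3  2]
 [16 16 21 26 28 24 16  8  4  8 13 25 35 32 13  3  1]
 [16 18 27 32 23 12  6  3  2  2  5 13 29 34 19  4  0]
 [16 19 28 35 21  9  5  4  1  1  0  5 15 22 19  5  0]
 [16 18 27 32 16  7  6  4  1  0  0  2  9 19 22  8  0]
 [16 19 25 29 16  7  6  4  1  0  1  1  9 22 25  8  0]
 [15 18 23 27 17  8  6  4  1  1  1  6 16 22 19  6  1]
 [17 17 23 26 20 12  7  3  2  1  5 14 28 32 17  3  1]
 [16 17 22 27 29 24 15 10  8 12 17 26 37 34 15  1  1]
 [16 16 18 24 30 32 29 25 21 27 32 33 29 18  5  0  0]
 [16 16 17 18 24 28 29 29 26 31 35 25 13  4  1  0  0]
 [16 16 16 17 17 19 19 18 17 15 15  9  4  2  2  2  1]
 [15 16 17 16 16 16 14 10  7  5  4  4  3  3  2  1  2]
 [17 16 16 16 16 16 13  9  4  4  4  2  2  3  1  1  1]
 [16 16 
[... 563 characters left out ...]
24 24 24]
 [24 23 22 27 28 29 34 39 41 41 40 31 26 24 23 24 24 24]
 [23 24 24 24 21 17 16 16 14 16 16 18 21 21 23 23 24 23]
 [24 22 23 23 21 17  8  3  3  4  9 15 20 23 23 24 23 22]
 [24 24 23 22 21 17  7  5  1  3  6 14 21 23 24 24 24 22]
 [25 24 21 24 22 18  9  6  3  3  6 14 20 22 23 23 21 21]
 [25 21 25 23 24 18  9  4  3  5  6 10 17 19 19 19 16 15]
 [24 26 24 24 23 19 11  4  3  3  5  3  7  9  9  7  8  9]
 [24 22 23 25 22 18 12  4  3  3  4  3  3  3  2  3  0  3]]
captop [ 0.53616111 -0.27300602  0.13447851] 0.004403564323656165
rim z108 top [0.48148079 0.21558261 0.108     ] side [0.48514975 0.21028841 0.108     ]
(array([0.48374291, 0.2162889 , 0.1051095 ]), np.float64(0.004262039947979057))
```

```bash
python3 - <<'E'
from h import *
d=pickle.load(open("cap0.pkl","rb"));T,S=d["top"],d["side"]
im=cv2.cvtColor(T["pixels"],cv2.COLOR_RGB2GRAY)
# housing edges, subpixel: strongest vertical gradient per column
g=cv2.Sobel(cv2.GaussianBlur(im,(3,3),0),cv2.CV_32F,0,1);gx=cv2.Sobel(cv2.GaussianBlur(im,(3,3),0),cv2.CV_32F,1,0)
def sub(a,i):
    l,c,r=a[i-1],a[i],a[i+1];return i+0.5*(l-r)/(l-2*c+r)
P=[]
for u in list(range(145,162))+list(range(180,194)):
    a=-g[200:216,u];i=int(a.argmax()); 
    if 0<i<15:P.append((u,200+sub(a,i)))
P=np.array(P);print(np.round(P[:,1],1))
W=np.array([onz(T,u,v,.095) for u,v in P]);k=np.polyfit(W[:,1],W[:,0],1);print("front edge x=a*y+b",k)
# screen corners
hsv=cv2.cvtColor(T["pixels"],cv2.COLOR_RGB2HSV)
m=cv2.inRange(hsv,(45,120,30),(80,255,255));m2=np.zeros_like(m);m2[170:205,138:185]=m[170:205,138:185]
ys,xs=np.nonzero(m2);r=cv2.minAreaRect(np.stack([xs,ys],1).astype(np.float32));print(r)
B=[onz(T,*p,.095) for p in cv2.boxPoints(r)];print(np.round(B,4))
Q=[]
for v in range(178,202):
    a=-gx[v,190:204];i=int(a.argmax());
    if 0<i<13:Q.append(190+sub(a,i))
    else:Q.append(-1)
print(np.round(Q,1))
print(onz(T,147.4,224.6,.108),onz(S,256.,142.6,.108))
print("cap",onz(T,367.3,196,.134),onz(S,319,240.4,.134))
E
```

```text
[207.3 207.7 208.  208.2 208.3 208.2 208.2 208.1 208.2 208.2 208.2 208.2
 208.2 208.3 208.4 208.4 208.4 209.9 210.  210.  209.9 209.9 209.9 209.8
 209.8 209.8 209.8 209.9 209.9 209.9 209.9]
front edge x=a*y+b [0.06925879 0.50549582]
((161.24325561523438, 190.04054260253906), (22.851459503173828, 11.836727142333984), 9.462322235107422)
[[0.5526 0.2171 0.095 ]
 [0.5795 0.2128 0.095 ]
 [0.5698 0.161  0.095 ]
 [0.543  0.1654 0.095 ]]
[196.9 196.8 196.8 196.7 196.7 196.6 196.6 196.5 196.5 196.4 196.3 196.2
 196.2 196.1 196.1 196.  196.  195.9 195.9 195.8 195.8 195.7 195.7 195.7]
[0.48193801 0.21603498 0.108     ] [0.48444906 0.21101964 0.108     ]
cap [ 0.53402607 -0.27270841  0.134     ] [ 0.53859004 -0.27231423  0.134     ]
```

>>> {"name": "move_arm", "arguments": {
  "series": [
    [-2,-4,-3,-1.4],
    [-4,-8,-3,-2.8],
    [-5,-10,-3,-4.2],
    [-5,-10,-3,-4.2]
  ],
  "fingers": 91
}}

```text
t: 0.5
position: [0.2525, 0.3288, 0.2786]
orientation: [-3.141, -0.0, 3.134]
force: [1.1, -0.7, 1.6]
opening: 0.0913
```

>>> {"name": "move_arm", "arguments": {
  "series": [
    [-0.5,-0.6,0,0],
    [-1,-1.5,0,0],
    [-1.6,-2.5,0,0],
    [-2.2,-3.5,0,0],
    [-2.8,-4.5,0,0],
    [-3.4,-5.5,0,0],
    [-4,-6.5,0,0],
    [-4.5,-7.5,0,0],
    [-5,-8.5,0,0],
    [-5.3,-9.5,0,0],
    [-5.5,-10.5,0.2,0],
    [-5.6,-11.3,0.4,0],
    [-5.7,-11.8,0.6,0],
    [-5.7,-12,0.8,0],
    [-5.7,-12,0.8,0],
    [-5.7,-12,0.8,0],
    [-5.7,-12,0.8,0]
  ]
}}

```text
t: 2.2
position: [0.5313, -0.2715, 0.2389]
orientation: [3.141, 0.0, 3.131]
force: [0.1, -0.1, 0.3]
opening: 0.0907
```

```bash
cat > look.py <<'E'
import sys
from h import *
from bench import arm
def look(tag,ct,cs,k=5,w=80,h=120):
    out=[];d={}
    for n,(x,y) in(("top",ct),("side",cs)):
        c=arm.capture(n);d[n]=c
        im=cv2.cvtColor(c["pixels"],cv2.COLOR_RGB2BGR);x0=max(0,x-w//2);y0=max(0,y-h//2)
        out.append(cv2.resize(im[y0:y0+h,x0:x0+w],None,fx=k,fy=k,interpolation=cv2.INTER_CUBIC))
    pickle.dump(d,open(f"{tag}.pkl","wb"))
    cv2.imwrite(f"pics/{tag}.png",np.hstack(out))
    s=arm.sense();print("t",round(s["t"],2),"pos",np.round(s["position"],4),np.round(s["orientation"],3),"F",np.round(s["force"],1),"op",round(s["opening"],4))
    return d
E
python3 - <<'E'
from look import *
d=look("a1",(366,197),(318,220))
p=arm.sense()["position"]
for n in d: print(n,proj(d[n],p))
E
```

```text
t 2.3 pos [ 0.5315 -0.2712  0.2394] [-3.141e+00  1.000e-03  3.132e+00] F [-0.1 -0.3  0.6] op 0.0912
top [378.65631818 190.95266446]
side [317.05731256 192.91468528]
```

View pics/a1.png

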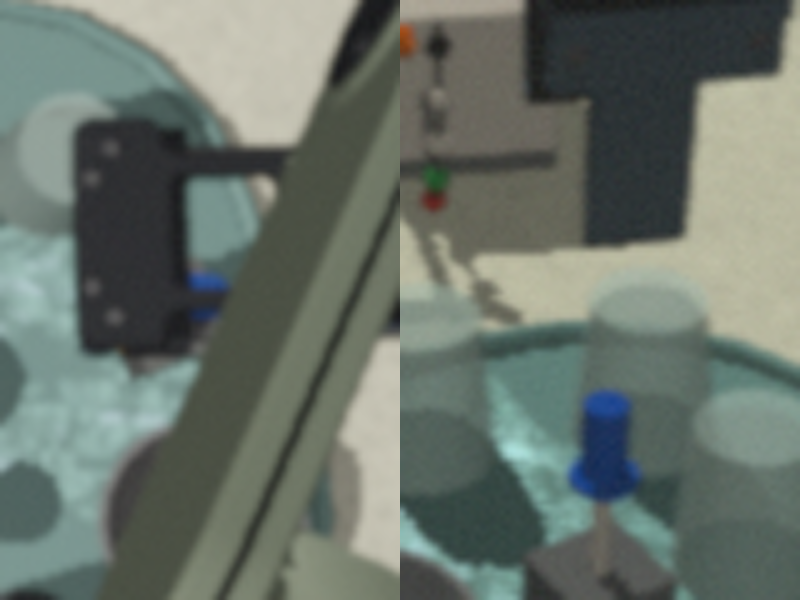

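```bash
python3 - <<'E'
from h import *
d=pickle.load(open("a1.pkl","rb"));T,S=d["top"],d["side"]
p=np.array([.5315,-.2712,.2394])
for dx in(-.016,0,.016): print(proj(S,p+[dx,-.059,0]),proj(S,p+[dx,-.0456,0]))
c=S["pixels"];g=cv2.cvtColor(c,cv2.COLOR_RGB2GRAY).astype(int)
for v in (195,200,204): print(v,g[v,308:342].tolist())
for u in(318,325,332): print(u,g[198:216,u].tolist())
print(onz(S,319,240.4,.134))
E
```

```text
[315.8956651  212.00629542] [314.08797159 207.69869101]
[325.13588883 211.04830313] [323.22021602 206.76448838]
[334.32383842 210.09573042] [332.30142746 205.83550628]
195 [103, 100, 99, 99, 98, 96, 85, 65, 50, 50, 53, 49, 51, 52, 50, 52, 50, 47, 49, 49, 51, 51, 50, 51, 51, 51, 53, 86, 139, 174, 182, 183, 184, 184]
200 [102, 98, 102, 100, 99, 97, 80, 64, 50, 47, 50, 54, 49, 48, 50, 51, 48, 49, 49, 48, 51, 51, 50, 49, 51, 53, 69, 112, 157, 175, 180, 182, 182, 184]
204 [101, 102, 100, 99, 99, 96, 82, 60, 49, 52, 51, 50, 49, 50, 52, 49, 46, 47, 47, 53, 49, 53, 48, 51, 50, 51, 81, 135, 169, 179, 178, 177, 177, 177]
318 [52, 51, 50, 51, 51, 51, 51, 51, 50, 52, 65, 117, 170, 183, 181, 179, 178, 178]
325 [50, 51, 49, 51, 50, 51, 47, 53, 49, 53, 104, 165, 181, 182, 182, 179, 177, 176]
332 [54, 49, 51, 50, 51, 49, 50, 51, 50, 88, 145, 173, 180, 182, 183, 177, 175, 176]
[ 0.53859004 -0.27231423  0.134     ]
```

>>> {"name": "move_arm", "arguments": {
  "series": [
    [-0.14,-0.03,0.5,0],
    [-0.14,-0.03,1.1,0],
    [-0.14,-0.03,1.7,0],
    [-0.14,-0.03,2.2,0],
    [-0.14,-0.03,2.5,0],
    [-0.14,-0.03,2.64,0],
    [-0.14,-0.03,2.64,0],
    [-0.14,-0.03,2.64,0]
  ]
}}

```text
t: 3.1
position: [0.5391, -0.2739, 0.1078]
orientation: [-3.141, 0.002, 3.131]
force: [-0.7, -0.5, 0.3]
opening: 0.091
```

```bash
python3 - <<'E'
from look import *
d=look("a2",(366,197),(318,250))
E
```

```text
t 3.2 pos [ 0.5391 -0.2741  0.108 ] [-3.140e+00  2.000e-03  3.131e+00] F [0.1 0.1 0.5] op 0.0912
```

View pics/a2.png

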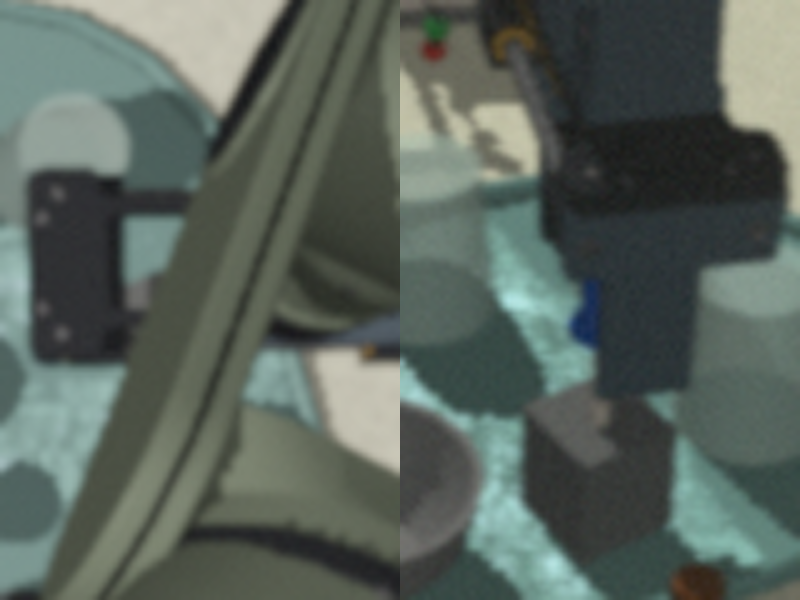

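>>> {"name": "move_arm", "arguments": {
  "series": [
    [0,0,0.05,0],
    [0,0,0.05,0],
    [0,0,0.05,0],
    [0,0,0.05,0],
    [0,0,0.05,0],
    [0,0,0.05,0],
    [0,0,0.05,0],
    [0,0,0.05,0],
    [0,0,0.05,0],
    [0,0,0.05,0]
  ],
  "fingers": 10,
  "newtons": 40
}}

```text
t: 4.2
position: [0.5383, -0.2742, 0.1041]
orientation: [-3.141, 0.0, 3.131]
force: [0.3, -0.8, -0.3]
opening: 0.0173
```

```bash
python3 - <<'E'
from look import *
d=look("a3",(366,197),(318,250))
E
```

```text
t 4.3 pos [ 0.5383 -0.2741  0.1041] [-3.141  0.     3.131] F [ 0.3 -0.1 -0.3] op 0.0167
```

View pics/a3.png

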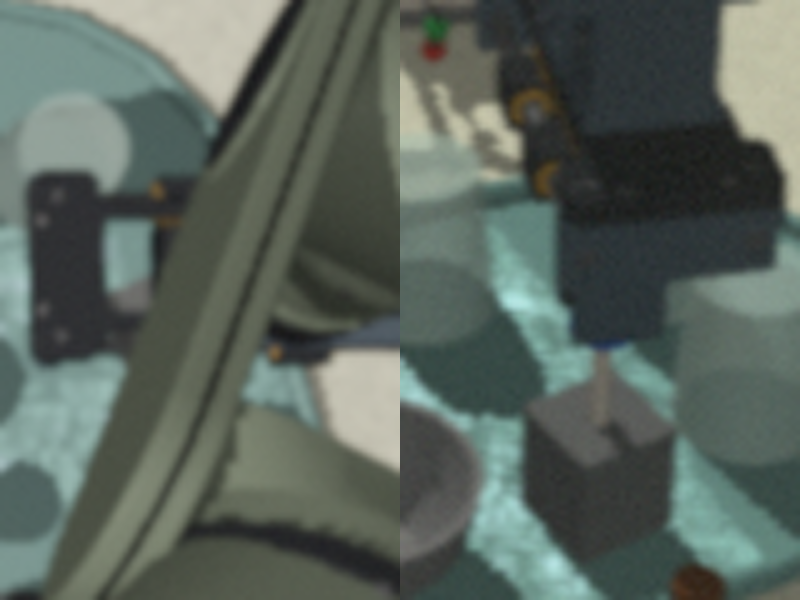

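>>> {"name": "move_arm", "arguments": {
  "series": [
    [0,0,-0.1,0],
    [0,0,-0.3,0],
    [0,0,-0.6,0],
    [0,0,-1.0,0],
    [0,0,-1.5,0],
    [0,0,-2.0,0],
    [0,0,-2.5,0],
    [0,0,-2.9,0],
    [0,0,-3,0],
    [0,0,-3,0]
  ]
}}

```text
t: 5.3
position: [0.5385, -0.2739, 0.2551]
orientation: [-3.141, 0.002, 3.131]
force: [0.5, -0.4, 0.3]
opening: 0.017
```

```bash
python3 - <<'E'
from look import *
d=look("a4",(366,197),(318,220))
E
```

```text
t 5.4 pos [ 0.5377 -0.2735  0.2531] [ 3.140e+00 -2.000e-03  3.131e+00] F [ 0.4  1.2 -0.4] op 0.0173
```

View pics/a4.png

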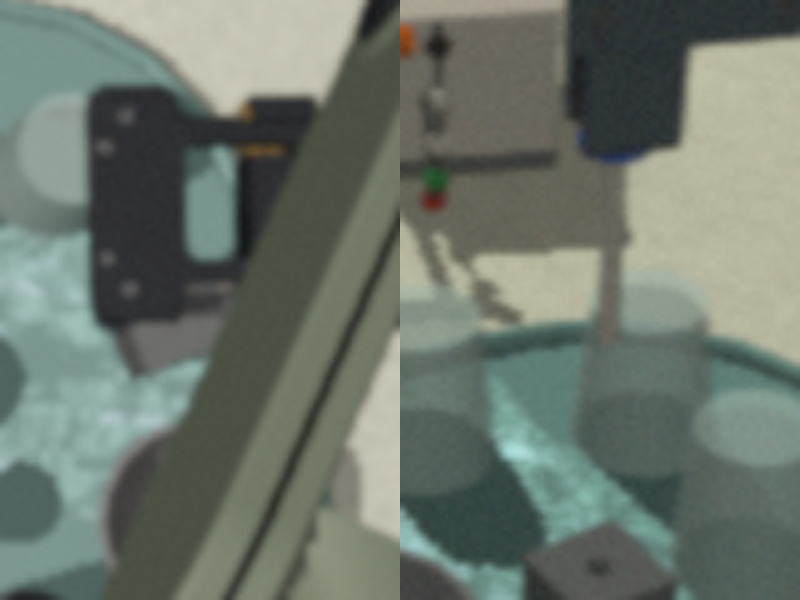

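>>> {"name": "move_arm", "arguments": {
  "series": [
    [0,0.2,0,0],
    [0.1,0.6,0,0],
    [0.2,1.2,0,0],
    [0.3,2,0,0],
    [0.4,2.9,0,0],
    [0.5,3.8,0,0],
    [0.6,4.7,0,0],
    [0.7,5.6,0,0],
    [0.8,6.5,0,0],
    [0.9,7.3,0,0],
    [1.0,8,0,0],
    [1.1,8.6,0,0],
    [1.2,9.1,0,0],
    [1.2,9.5,0,0],
    [1.2,9.7,0,0],
    [1.2,9.75,0,0],
    [1.2,9.75,0,0],
    [1.2,9.75,0,0],
    [1.2,9.75,0,0]
  ]
}}

```text
t: 7.3
position: [0.4837, 0.2134, 0.2541]
orientation: [-3.141, -0.0, 3.129]
force: [0.4, 0.1, 0.3]
opening: 0.0173
```

```bash
python3 - <<'E'
from look import *
d=look("b1",(150,220),(258,125))
p=arm.sense()["position"]
for n in d: print(n,"tip",proj(d[n],p+[0,0,-.092]),"tcp",proj(d[n],p))
E
```

```text
t 7.4 pos [0.4838 0.2135 0.2542] [-3.142  0.     3.13 ] F [0.3 0.5 0.1] op 0.0174
top tip [140.20113456 222.56956332] tcp [123.30018216 220.15020958]
side tip [254.99994322 123.41329182] tcp [253.88627369  89.58389159]
```

View pics/b1.png

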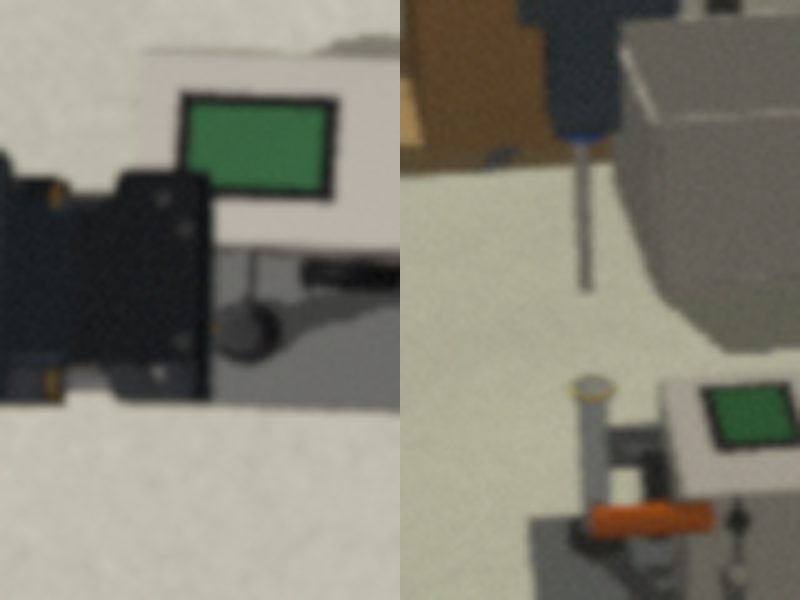

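>>> {"name": "move_arm", "arguments": {
  "series": [
    [0,0.02,0.1,0],
    [0,0.02,0.3,0],
    [0,0.02,0.6,0],
    [0,0.02,0.9,0],
    [0,0.02,1.05,0],
    [0,0.02,1.1,0],
    [0,0.02,1.15,0],
    [0,0.02,1.2,0],
    [0,0.02,1.24,0],
    [0,0.02,1.24,0],
    [0,0.02,1.24,0]
  ]
}}

```text
t: 8.5
position: [0.4838, 0.2152, 0.1923]
orientation: [3.141, 0.0, 3.131]
force: [0.3, 0.6, -0.1]
opening: 0.0171
```

```bash
python3 - <<'E'
from look import *
d=look("b2",(150,220),(258,140),k=8,w=50,h=70)
p=arm.sense()["position"]
for n in d: print(n,"tip",proj(d[n],p+[0,0,-.092]),"tcp",proj(d[n],p))
E
```

```text
t 8.6 pos [0.4838 0.2152 0.1923] [3.141 0.    3.131] F [ 0.1 -1.   0.2] op 0.0169
top tip [148.86539975 223.92432429] tcp [134.22084841 221.84087   ]
side tip [255.62419218 144.52377982] tcp [254.56173263 112.32822666]
```

View pics/b2.png

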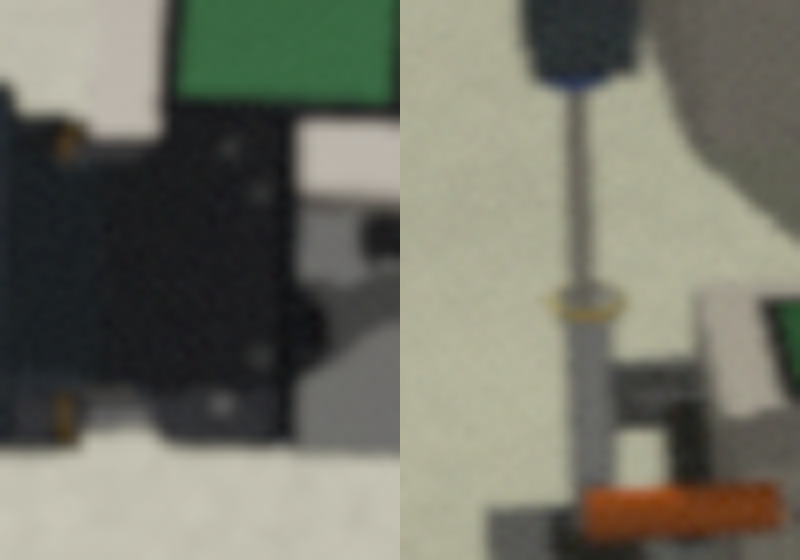

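>>> {"name": "move_arm", "arguments": {
  "series": [
    [-0.035,0,0,0],
    [-0.035,0,0,0],
    [-0.035,0,0.05,0],
    [-0.035,0,0.1,0],
    [-0.035,0,0.15,0],
    [-0.035,0,0.2,0],
    [-0.035,0,0.2,0],
    [-0.035,0,0.2,0]
  ]
}}

```text
t: 9.4
position: [0.4854, 0.2152, 0.182]
orientation: [3.142, -0.0, 3.131]
force: [-0.1, 0.0, 0.1]
opening: 0.017
```

```bash
python3 - <<'E'
from look import *
d=look("b3",(150,220),(258,140),k=8,w=50,h=70)
E
```

```text
t 9.5 pos [0.4855 0.2152 0.1822] [3.141 0.    3.131] F [-0.3  0.6 -0.1] op 0.0174
```

View pics/b3.png

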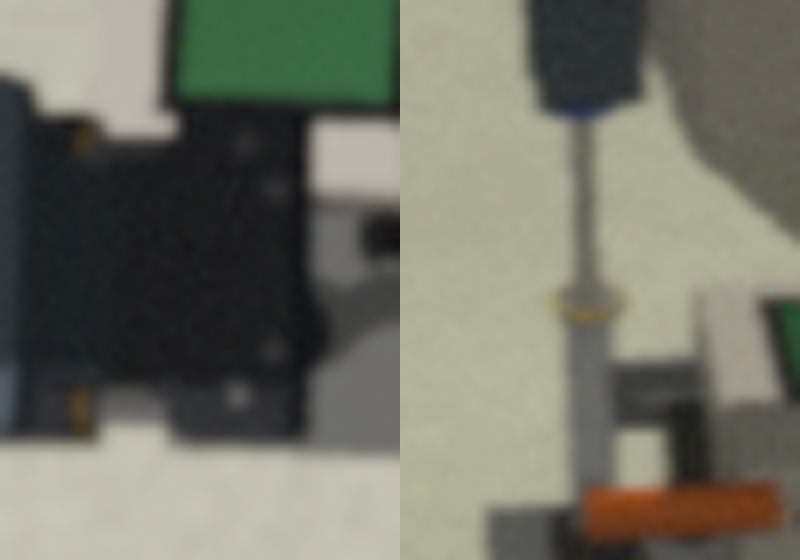

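>>> {"name": "move_arm", "arguments": {
  "series": [
    [0,0,0.06,0],
    [0,0,0.12,0],
    [0,0,0.18,0],
    [0,0,0.24,0],
    [0,0,0.3,0],
    [0,0,0.3,0]
  ]
}}

```text
t: 10.1
position: [0.4851, 0.215, 0.1665]
orientation: [-3.141, -0.001, 3.131]
force: [-0.4, 0.1, -1.4]
opening: 0.0178
```

```bash
python3 - <<'E'
from bench import arm
s=arm.sense();print(s["position"],s["force"],s["moment"])
E
```

```text
[0.48511583 0.21503667 0.16651594] [-0.36310844  0.14207619 -1.35839968] [ 0.03570907 -0.01531576  0.02654477]
```

>>> {"name": "move_arm", "arguments": {
  "series": [
    [0,0.03,0,0],
    [0,0.05,0,0],
    [0,0.05,0,0],
    [0,0.05,0,0]
  ]
}}

```text
t: 10.5
position: [0.4855, 0.2177, 0.1672]
orientation: [3.141, 0.0, 3.131]
force: [-0.4, -0.2, -0.4]
opening: 0.0173
```

>>> {"name": "move_arm", "arguments": {
  "series": [
    [0,-0.05,0,0],
    [0,-0.1,0,0],
    [0,-0.1,0,0],
    [0,-0.1,0,0]
  ]
}}

```text
t: 10.9
position: [0.4855, 0.2133, 0.1672]
orientation: [3.14, 0.0, 3.13]
force: [-0.3, 3.8, -1.0]
opening: 0.0171
```

>>> {"name": "move_arm", "arguments": {
  "series": [
    [0,0.05,0,0],
    [0,0.1,0,0],
    [0,0.13,0,0],
    [0,0.13,0,0],
    [0,0.13,0,0]
  ]
}}

```text
t: 11.4
position: [0.4854, 0.2188, 0.167]
orientation: [-3.141, -0.0, 3.131]
force: [0.4, -0.8, 0.5]
opening: 0.017
```

>>> {"name": "move_arm", "arguments": {
  "series": [
    [0,-0.05,0,0],
    [0,-0.05,0,0],
    [0,-0.05,0,0],
    [0,-0.05,0,0]
  ]
}}

```text
t: 11.8
position: [0.4855, 0.2166, 0.1671]
orientation: [3.141, 0.0, 3.13]
force: [0.8, -0.4, -0.1]
opening: 0.0171
```

>>> {"name": "move_arm", "arguments": {
  "series": [
    [-0.05,0,0,0],
    [-0.05,0,0,0],
    [-0.05,0,0,0],
    [-0.05,0,0,0]
  ]
}}

```text
t: 12.2
position: [0.488, 0.2167, 0.1671]
orientation: [3.141, 0.0, 3.131]
force: [0.7, -0.8, -0.3]
opening: 0.0176
```

>>> {"name": "move_arm", "arguments": {
  "series": [
    [0.05,0,0,0],
    [0.1,0,0,0],
    [0.1,0,0,0],
    [0.1,0,0,0]
  ]
}}

```text
t: 12.6
position: [0.4832, 0.2167, 0.1672]
orientation: [3.141, 0.001, 3.131]
force: [1.4, 0.5, -0.6]
opening: 0.0176
```

>>> {"name": "move_arm", "arguments": {
  "series": [
    [-0.05,0,0,0],
    [-0.05,0,0.1,0],
    [-0.05,0,0.2,0],
    [-0.05,0,0.3,0],
    [-0.05,0,0.4,0],
    [-0.05,0,0.5,0],
    [-0.05,0,0.6,0],
    [-0.05,0,0.6,0]
  ]
}}

```text
t: 13.4
position: [0.4849, 0.2165, 0.1362]
orientation: [-3.141, -0.002, 3.131]
force: [0.7, -0.1, -0.5]
opening: 0.0172
```

>>> {"name": "move_arm", "arguments": {
  "series": [
    [0,0,0.05,0],
    [0,0,0.1,0],
    [0,0,0.15,0],
    [0,0,0.2,0],
    [0,0,0.25,0],
    [0,0,0.3,0],
    [0,0,0.35,0],
    [0,0,0.38,0],
    [0,0,0.38,0]
  ]
}}

```text
t: 14.3
position: [0.4855, 0.2167, 0.118]
orientation: [3.141, 0.0, 3.131]
force: [0.0, -1.3, 1.4]
opening: 0.0169
```

```bash
python3 - <<'E'
from look import *
d=look("b4",(150,220),(258,140),k=8,w=50,h=70)
E
```

```text
t 14.4 pos [0.4855 0.2167 0.118 ] [3.141 0.    3.131] F [ 0.1 -0.2  1.6] op 0.0168
```

View pics/b4.png

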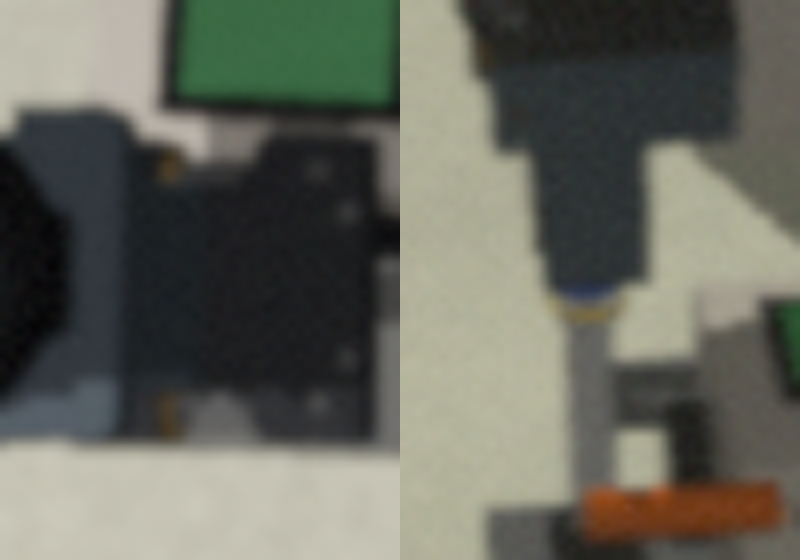

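>>> {"name": "move_arm", "arguments": {
  "series": [
    [0,0,0.02,0],
    [0,0,0.04,0],
    [0,0,0.06,0],
    [0,0,0.06,0]
  ]
}}

```text
t: 14.8
position: [0.4855, 0.2167, 0.115]
orientation: [3.141, 0.0, 3.131]
force: [0.2, -0.1, 3.2]
opening: 0.0167
```

>>> {"name": "move_arm", "arguments": {
  "series": [
    [0,0,0.02,0],
    [0,0,0.04,0],
    [0,0,0.06,0],
    [0,0,0.06,0]
  ]
}}

```text
t: 15.2
position: [0.4855, 0.2167, 0.113]
orientation: [3.141, 0.001, 3.131]
force: [-1.3, -0.8, 9.0]
opening: 0.0173
```

>>> {"name": "move_arm", "arguments": {
  "series": [
    [0,0,0.02,0],
    [0,0,0.03,0],
    [0,0,0.03,0]
  ]
}}

```text
t: 15.5
position: [0.4856, 0.2167, 0.1129]
orientation: [3.141, 0.001, 3.131]
force: [-5.0, -2.6, 17.1]
opening: 0.0169
```

```bash
python3 - <<'E'
from look import *
d=look("b5",(150,220),(258,140),k=8,w=50,h=70)
E
```

```text
t 15.6 pos [0.4856 0.2167 0.1129] [3.141e+00 1.000e-03 3.131e+00] F [-4.4 -1.8 17.5] op 0.0171
```

View pics/b5.png

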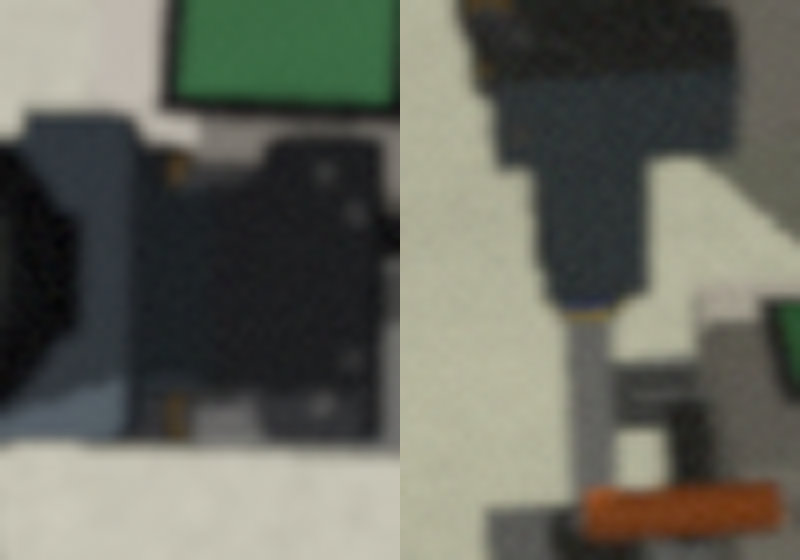

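>>> {"name": "move_arm", "arguments": {
  "series": [
    [0,0,-0.03,0],
    [0,0,-0.03,0],
    [0,0,-0.03,0],
    [0,0,-0.03,0],
    [0,0,-0.03,0],
    [0,0,-0.03,0]
  ],
  "fingers": 60
}}

```text
t: 16.2
position: [0.4853, 0.2166, 0.1117]
orientation: [-3.141, -0.001, 3.131]
force: [0.1, 0.1, -0.4]
opening: 0.0591
```

>>> {"name": "move_arm", "arguments": {
  "series": [
    [0,0,-0.2,0],
    [0,0,-0.6,0],
    [0,0,-1.1,0],
    [0,0,-1.6,0],
    [0,0,-2,0],
    [0,0,-2,0]
  ]
}}

```text
t: 16.8
position: [0.4872, 0.2174, 0.2157]
orientation: [3.139, 0.007, 3.131]
force: [1.3, 0.3, 0.3]
opening: 0.0602
```

```bash
python3 - <<'E'
from look import *
d=look("b6",(170,215),(265,140),k=4,w=100,h=140)
E
```

```text
t 16.9 pos [0.4854 0.2166 0.2123] [3.141e+00 1.000e-03 3.131e+00] F [ 0.5  0.  -0.8] op 0.0602
```

View pics/b6.png

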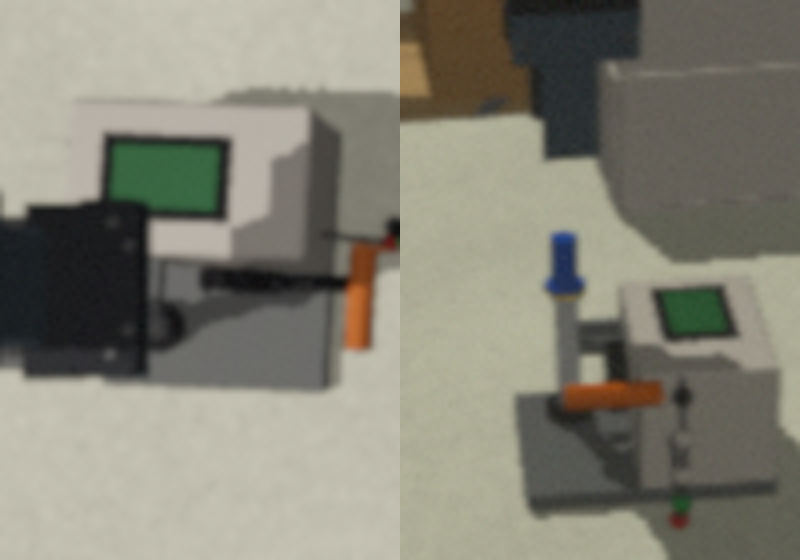

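```bash
python3 - <<'E'
from h import *
d=pickle.load(open("b6.pkl","rb"));T,S=d["top"],d["side"]
for n,c,b in(("top",T,(203,205,218,236)),("side",S,(250,160,285,178))):
    hsv=cv2.cvtColor(c["pixels"],cv2.COLOR_RGB2HSV)
    m=cv2.inRange(hsv,(5,150,80),(15,255,255));ys,xs=np.nonzero(m[b[1]:b[3],b[0]:b[2]])
    pts=np.stack([xs+b[0],ys+b[1]],1).astype(np.float32);r=cv2.minAreaRect(pts);print(n,len(pts),r)
    print(onz(c,*r[0],.106 if n=="top" else .102))
# bias: cap top of seated stick, z=.145, side
print("rim prior: top z108",onz(T,147.4,224.6,.108))
E
```

```text
top 134 ((209.70382690429688, 218.02162170410156), (7.4239349365234375, 26.106143951416016), 11.768289566040039)
[0.49420284 0.07644486 0.106     ]
side 132 ((267.5, 168.0), (6.0, 23.0), 90.0)
[0.49465266 0.07952748 0.102     ]
rim prior: top z108 [0.48193801 0.21603498 0.108     ]
```

>>> {"name": "move_arm", "arguments": {
  "series": [
    [0,-0.3,-0.2,0],
    [0,-0.8,-0.2,0],
    [-0.04,-1.4,-0.2,0],
    [-0.08,-2,-0.2,0],
    [-0.08,-2.5,-0.2,0],
    [-0.08,-2.8,0,0],
    [-0.08,-2.91,0.4,0],
    [-0.08,-2.91,0.9,0],
    [-0.08,-2.91,1.3,0],
    [-0.08,-2.91,1.6,0],
    [-0.08,-2.91,1.7,0],
    [-0.08,-2.91,1.7,0]
  ],
  "fingers": 0
}}

```text
t: 18.1
position: [0.487, 0.0709, 0.126]
orientation: [-3.141, -0.003, 3.131]
force: [0.7, 1.1, 0.2]
opening: 0.0003
```

```bash
python3 - <<'E'
from look import *
d=look("c1",(185,215),(275,150),k=4,w=100,h=140)
E
```

```text
t 18.2 pos [0.4882 0.0711 0.1274] [3.141e+00 1.000e-03 3.131e+00] F [ 0.2 -0.7  0.1] op 0.0005
```

View pics/c1.png

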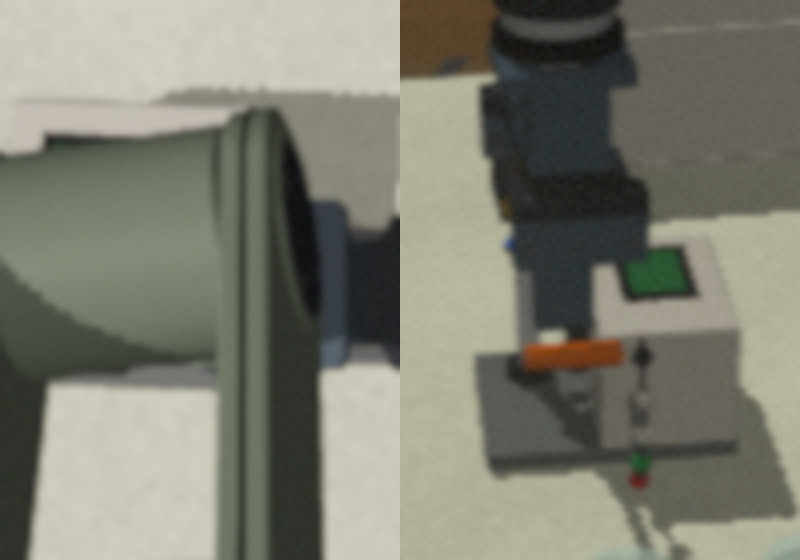

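>>> {"name": "move_arm", "arguments": {
  "series": [
    [0,0,0.1,0],
    [0,0,0.2,0],
    [0,0,0.3,0],
    [0,0,0.4,0],
    [0,0,0.5,0],
    [0,0,0.6,0],
    [0,0,0.6,0]
  ]
}}

```text
t: 18.9
position: [0.4875, 0.0712, 0.0963]
orientation: [3.141, -0.001, 3.13]
force: [-0.2, -0.9, 1.1]
opening: 0.0004
```

```bash
python3 - <<'E'
from look import *
d=look("c2",(185,215),(275,150),k=4,w=100,h=140)
E
```

```text
t 19.0 pos [0.4875 0.0714 0.0968] [ 3.141e+00 -1.000e-03  3.130e+00] F [-1.  -0.6  0.9] op -0.0002
```

View pics/c2.png

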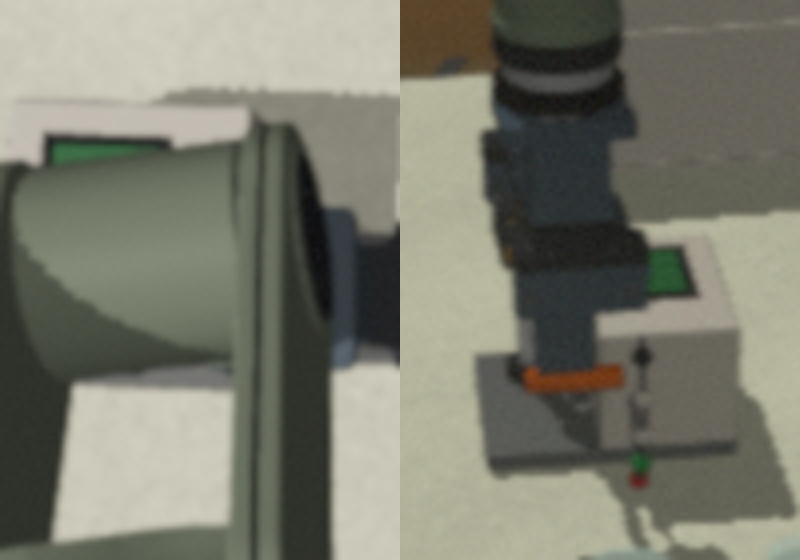

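>>> {"name": "move_arm", "arguments": {
  "series": [
    [0,0,0.08,0],
    [0,0,0.16,0],
    [0,0,0.24,0],
    [0,0,0.32,0],
    [0,0,0.4,0],
    [0,0,0.48,0],
    [0,0,0.56,0],
    [0,0,0.64,0],
    [0,0,0.72,0],
    [0,0,0.8,0],
    [0,0,0.8,0],
    [0,0,0.8,0]
  ]
}}

```text
t: 20.2
position: [0.4882, 0.0721, 0.0573]
orientation: [3.14, 0.001, 3.13]
force: [-0.7, 4.3, 4.6]
opening: 0.0003
```

```bash
python3 - <<'E'
from look import *
d=look("c3",(185,215),(275,150),k=4,w=100,h=140)
E
```

```text
t 20.3 pos [0.4882 0.0721 0.0574] [3.14e+00 1.00e-03 3.13e+00] F [-0.3  4.2  5.2] op 0.0004
```

View pics/c3.png

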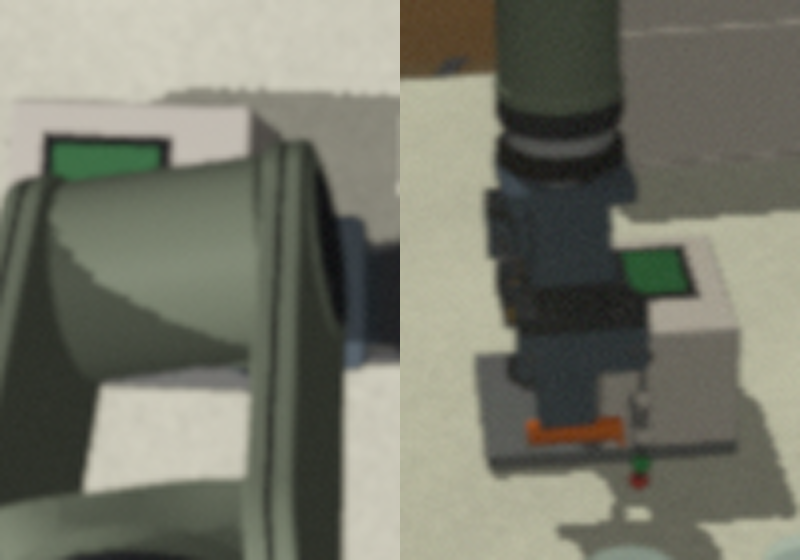

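```bash
cat > bar.py <<'E'
from h import *
import sys
d=pickle.load(open(sys.argv[1]+".pkl","rb"));S=d["side"]
hsv=cv2.cvtColor(S["pixels"],cv2.COLOR_RGB2HSV)
m=cv2.inRange(hsv,(4,150,60),(16,255,255));m[:,:250]=0;m[:,285:]=0;m[:150]=0;m[200:]=0
for u in range(256,282): 
    r=np.nonzero(m[:,u])[0]
    if len(r):print(u,r.min(),r.max(),end="; ")
print()
# right end of bar: tester x +10 -> offset +30 from centre
for q in(0,.54,.7,.75,.81,.87,.95):
    a=.35-q;ty=-.030-.08*np.cos(a);z=.075+.08*np.sin(a)
    c,s=np.cos(-.065),np.sin(-.065)
    def W(tx):
        v=np.array([tx+.038,ty-.035]);return np.array([.4857+c*v[0]-s*v[1],.2166+s*v[0]+c*v[1],z])
    print(q,np.round(proj(S,W(-.02)),1),"right",np.round(proj(S,W(.005)),1))
E
for k in b6 c2 c3; do python3 bar.py $k;done
```

```text
256 171 171; 257 167 171; 258 166 172; 259 166 172; 260 167 172; 261 167 172; 262 167 171; 263 167 171; 264 166 171; 265 166 171; 266 166 171; 267 165 171; 268 165 171; 269 165 171; 270 165 171; 271 165 171; 272 166 171; 273 166 170; 274 166 170; 275 166 170; 276 166 170; 277 166 170; 278 166 170; 279 166 170; 
0 [267.7 168.6] right [277.9 168. ]
0.54 [268.1 184.3] right [278.1 183.7]
0.7 [268.1 187.8] right [278.  187.2]
0.75 [268.1 188.8] right [278.  188.2]
0.81 [268.  189.8] right [277.9 189.2]
0.87 [268.  190.8] right [277.8 190.2]
0.95 [267.9 191.9] right [277.7 191.3]
256 172 175; 257 172 176; 258 172 177; 259 173 177; 260 174 177; 261 174 177; 262 174 177; 263 174 177; 264 174 177; 265 173 177; 266 173 176; 267 173 177; 268 173 177; 269 173 177; 270 173 176; 271 173 176; 272 173 176; 273 172 176; 274 172 176; 275 172 176; 276 172 176; 277 172 176; 278 172 176; 279 172 175; 
0 [267.7 168.6] right [277.9 168. ]
0.54 [268.1 184.3] right [278.1 183.7]
0.7 [268.1 187.8] right [278.  187.2]
0.75 [268.1 188.8] right [278.  188.2]
0.81 [268.  189.8] right [277.9 189.2]
0.87 [268.  190.8] right [277.8 190.2]
0.95 [267.9 191.9] right [277.7 191.3]
257 186 188; 258 185 190; 259 186 190; 260 187 190; 261 187 190; 262 187 190; 263 187 190; 264 187 189; 265 187 189; 266 187 189; 267 187 189; 268 187 189; 269 187 189; 270 187 189; 271 187 189; 272 186 189; 273 186 189; 274 185 189; 275 185 189; 276 185 189; 277 185 189; 278 185 189; 279 185 189; 
0 [267.7 168.6] right [277.9 168. ]
0.54 [268.1 184.3] right [278.1 183.7]
0.7 [268.1 187.8] right [278.  187.2]
0.75 [268.1 188.8] right [278.  188.2]
0.81 [268.  189.8] right [277.9 189.2]
0.87 [268.  190.8] right [277.8 190.2]
0.95 [267.9 191.9] right [277.7 191.3]
```

>>> {"name": "move_arm", "arguments": {
  "series": [
    [0,0,0.03,0],
    [0,0,0.06,0],
    [0,0,0.09,0],
    [0,0,0.12,0],
    [0,0,0.15,0],
    [0,0,0.15,0],
    [0,0,0.15,0],
    [0,0,0.15,0]
  ]
}}

```text
t: 21.1
position: [0.4881, 0.0712, 0.0497]
orientation: [3.141, 0.001, 3.13]
force: [1.2, 3.5, 4.7]
opening: 0.0004
```

```bash
python3 - <<'E'
from look import *
d=look("c4",(185,215),(275,160),k=6,w=66,h=90)
E
python3 bar.py c4 | head -1
```

```text
t 21.2 pos [0.4881 0.0712 0.0497] [3.141e+00 1.000e-03 3.131e+00] F [1.3 2.5 6.3] op 0.0003
257 188 191; 258 187 192; 259 188 192; 260 190 192; 261 190 192; 262 190 192; 263 190 192; 264 190 192; 265 190 191; 266 190 191; 267 190 192; 268 190 191; 269 190 191; 270 190 191; 271 189 191; 272 189 191; 273 189 191; 274 187 191; 275 187 191; 276 187 191; 277 187 191; 278 187 191; 279 187 191;
```

View pics/c4.png

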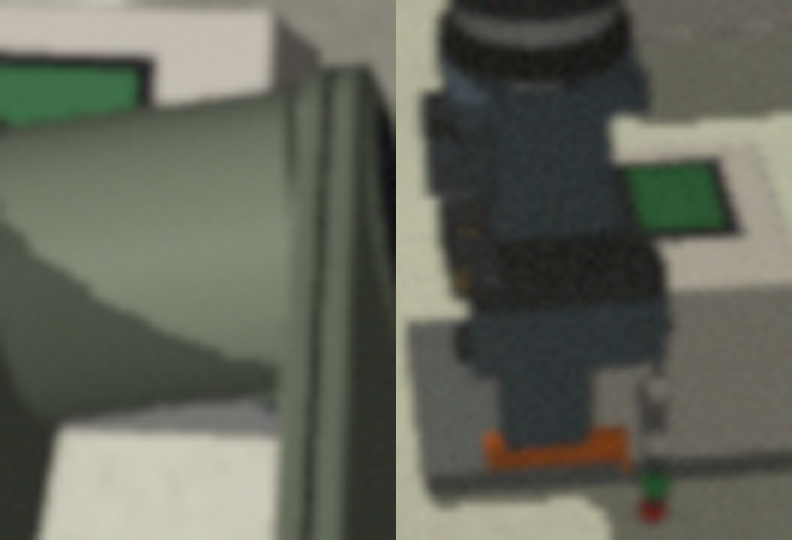

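```bash
python3 - <<'E'
from h import *
d=pickle.load(open("b6.pkl","rb"));S=d["side"]
hsv=cv2.cvtColor(S["pixels"],cv2.COLOR_RGB2HSV)
for n,lo,hi in(("green",(45,100,30),(85,255,255)),("red",(0,150,60),(4,255,255)),("red2",(172,150,60),(180,255,255))):
    m=cv2.inRange(hsv,lo,hi);m[:180]=0;m[210:]=0;m[:,:275]=0;m[:,:][:,298:]=0
    ys,xs=np.nonzero(m);print(n,len(xs),xs.mean() if len(xs) else 0,ys.mean() if len(xs) else 0)
c,s=np.cos(-.065),np.sin(-.065)
for rho in(.08,.09,.1,.11):
  for tx in(.015,.02):
    o=[]
    for q in(0,.27,.54,.81,1.08):
        a=.35-q;ty=-.030-rho*np.cos(a);z=.075+rho*np.sin(a)
        v=np.array([tx+.038,ty-.035]);o.append(np.round(proj(S,[.4857+c*v[0]-s*v[1],.2166+s*v[0]+c*v[1],z]),1).tolist())
    print(rho,tx,o)
E
```

```text
green 9 284.77777777777777 195.66666666666666
red 3 284.0 200.0
red2 0 0 0
0.08 0.015 [[281.9, 167.8], [282.2, 176.2], [282.1, 183.4], [281.8, 189.0], [281.3, 192.5]]
0.08 0.02 [[283.9, 167.7], [284.2, 176.1], [284.1, 183.3], [283.8, 188.9], [283.3, 192.4]]
0.09 0.015 [[282.3, 168.4], [282.6, 177.9], [282.6, 186.1], [282.2, 192.3], [281.7, 196.2]]
0.09 0.02 [[284.4, 168.3], [284.6, 177.8], [284.6, 186.0], [284.2, 192.2], [283.6, 196.1]]
0.1 0.015 [[282.8, 169.1], [283.1, 179.7], [283.0, 188.8], [282.6, 195.7], [282.0, 200.0]]
0.1 0.02 [[284.8, 169.0], [285.1, 179.5], [285.0, 188.7], [284.6, 195.6], [283.9, 199.9]]
0.11 0.015 [[283.2, 169.7], [283.5, 181.5], [283.5, 191.5], [283.1, 199.1], [282.3, 203.8]]
0.11 0.02 [[285.3, 169.6], [285.6, 181.3], [285.5, 191.4], [285.1, 199.0], [284.3, 203.7]]
```

>>> {"name": "move_arm", "arguments": {
  "series": [
    [0,0,0,0],
    [0,0,0,0],
    [0,0,0,0],
    [0,0,0,0],
    [0,0,0,0],
    [0,0,0,0]
  ]
}}

```text
t: 21.8
position: [0.4881, 0.0712, 0.0497]
orientation: [3.141, 0.001, 3.13]
force: [0.3, 3.0, 6.4]
opening: 0.0005
```

```bash
python3 - <<'E'
from look import *
d=look("c5",(150,220),(265,180),k=3,w=130,h=190)
cv2.imwrite("pics/side_end.png",cv2.cvtColor(d["side"]["pixels"],cv2.COLOR_RGB2BGR))
a=pickle.load(open("cap0.pkl","rb"))["top"]["pixels"].astype(int);b=d["top"]["pixels"].astype(int)
s0=pickle.load(open("cap0.pkl","rb"))["side"]["pixels"].astype(int)
print("tray diff side",np.percentile(np.abs(s0-d["side"]["pixels"].astype(int))[215:320,205:385].max(2),[50,95,99]))
E
python3 bar.py c5|head -1
```

```text
t 21.9 pos [0.4881 0.0712 0.0497] [3.141e+00 1.000e-03 3.131e+00] F [0.5 2.3 5.2] op 0.0004
tray diff side [ 6. 85. 97.]
257 188 191; 258 187 192; 259 188 192; 260 190 192; 261 190 192; 262 190 192; 263 190 192; 264 190 192; 265 190 192; 266 190 192; 267 190 191; 268 190 191; 269 189 191; 270 189 191; 271 189 191; 272 189 191; 273 189 191; 274 188 191; 275 187 191; 276 187 191; 277 187 191; 278 187 191; 279 187 191;
```

View pics/side_end.png

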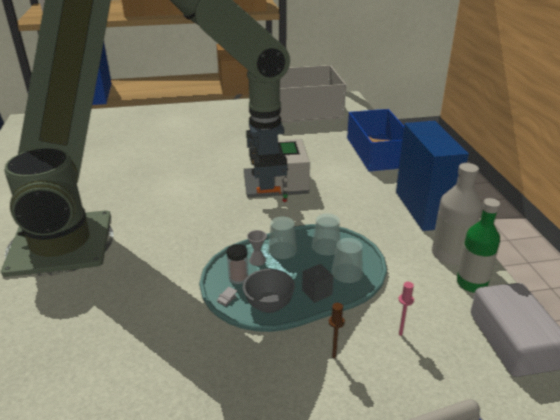

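```bash
python3 - <<'E'
from bench import arm
print(arm.sign_off())
s=arm.sense();print(s["t"],s["position"],s["force"])
E
```

```text
the job is handed in; nothing more can be done
None
the job is handed in; nothing more can be done
```

I put the blue-capped stick in the vial, let go of it, pressed the dial to its third click and handed the job in at about 21.9 s. The fingers were still holding the bar down.

- **Stick:** I took it from the grey stand at top pixel (365,198), leaving the brown and pink look-alikes alone. Contact with the vial wall on the −y and front sides, and near contact on the +y side, gave the bore centre. I then pushed down until the arm stopped moving with 17 N on it. After letting go, the side picture showed the stick upright with its collar on the yellow rim.
- **Dial:** The bar's right end was centred at row 189.0 in the side view, and the geometry puts the third click at 189.2, so the dial is at about 0.80 rad. The same geometry places the green and red marks where the picture shows them. The fingers held with about 5–6 N upwards and 2–3 N sideways, and readings did not change over 0.7 s.
- **Tray:** The last side picture shows the tumblers, jigger, bowl, jar and clip where they started. I judged this by eye, because the pixel comparison was spoiled by the arm's shadow.

**Checks that disagreed or could not be made:**
- The two cameras differed by 4–5 mm on where the stick and vial are, which is why I felt for the bore.
- At the end the gripper hid the stick from the side camera. Its seating was last seen just after I let go, and nothing came near it afterwards.
- The wrist reading also swung by 1–2 N at times.

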